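# Line up the pantry canisters by height

## Task

Stand the four white canisters upright on the dark board, one centred on each cork disc, in order of height: the tallest on the disc next to the cream crock, then each one shorter than the last, ending with the shortest next to the saucers. Do not knock any canister over, and leave the crock and the saucers where they stand.

Things in the scene. Friction and masses are not known exactly. Their poses are not given: they have to be found in the camera images.
- canister_xl: The tallest of four loose, round white ceramic canisters with a flat pale wooden lid (fixed on) and a brass knob: 77 mm in diameter, 138 mm tall in all, about 0.55 kg (30 % either way). The knob is an upright cylinder on the axis, 24 mm in diameter and 26 mm tall (the top 26 mm); grip it from above. Origin: centre of the underside; z up. Starts upright on the counter (z = 0).
- canister_l: The second tallest of four loose, round white ceramic canisters with a flat pale wooden lid (fixed on) and a brass knob: 70 mm in diameter, 116 mm tall in all, about 0.45 kg (30 % either way). The knob is an upright cylinder on the axis, 24 mm in diameter and 26 mm tall (the top 26 mm); grip it from above. Origin: centre of the underside; z up. Starts upright on the counter (z = 0).
- canister_m: The third tallest of four loose, round white ceramic canisters with a flat pale wooden lid (fixed on) and a brass knob: 63 mm in diameter, 94 mm tall in all, about 0.35 kg (30 % either way). The knob is an upright cylinder on the axis, 24 mm in diameter and 26 mm tall (the top 26 mm); grip it from above. Origin: centre of the underside; z up. Starts upright on the counter (z = 0).
- canister_s: The shortest of four loose, round white ceramic canisters with a flat pale wooden lid (fixed on) and a brass knob: 56 mm in diameter, 72 mm tall in all, about 0.25 kg (30 % either way). The knob is an upright cylinder on the axis, 24 mm in diameter and 26 mm tall (the top 26 mm); grip it from above. Origin: centre of the underside; z up. Starts upright on the counter (z = 0).
- mark1: The first of the four round cork discs, counted from the robot's left (+y), 84 mm in diameter, flush in the top of a dark wooden board (fixed, 12 mm thick, 100 mm wide, 410 mm long). The discs lie 100 mm apart in a straight line. Origin: centre of the disc on the board's top face (z = 0.012); x lies across the board, pointing away from the robot, y along the row towards the robot's left.
- mark2: The second of the four round cork discs, counted from the robot's left (+y), 84 mm in diameter, flush in the top of a dark wooden board (fixed, 12 mm thick, 100 mm wide, 410 mm long). The discs lie 100 mm apart in a straight line. Origin: centre of the disc on the board's top face (z = 0.012); x lies across the board, pointing away from the robot, y along the row towards the robot's left.
- mark3: The third of the four round cork discs, counted from the robot's left (+y), 84 mm in diameter, flush in the top of a dark wooden board (fixed, 12 mm thick, 100 mm wide, 410 mm long). The discs lie 100 mm apart in a straight line. Origin: centre of the disc on the board's top face (z = 0.012); x lies across the board, pointing away from the robot, y along the row towards the robot's left.
- mark4: The fourth of the four round cork discs, counted from the robot's left (+y), 84 mm in diameter, flush in the top of a dark wooden board (fixed, 12 mm thick, 100 mm wide, 410 mm long). The discs lie 100 mm apart in a straight line. Origin: centre of the disc on the board's top face (z = 0.012); x lies across the board, pointing away from the robot, y along the row towards the robot's left.
- crock: Cream stoneware crock, loose, about 100 mm in diameter (118 mm over its two small handles), 105 mm tall, 1.2 kg, standing on the counter just past one end of the board, 115 mm from the centre of the nearest disc; which end changes. It shows where the tall end of the row is. Origin: centre of the underside. Not to be moved.
- saucers: Low stack of four white saucers, one loose body, 104 mm in diameter, 28 mm tall, 0.8 kg, on the counter just past the other end of the board, 115 mm from the centre of the nearest disc. Origin: centre of the underside. Not to be moved.
Mind the look-alikes: they are no part of the job. What is shaped like the canister_xl but purple is not meant. Leave any orange look-alike of the canister_l alone.

How it is judged:
At the end, for the whole second after the job is handed in: Each canister stands upright (within 0.1 rad) and at rest on the board, its centre within 15 mm of the centre of its disc, in order of height from the disc next to the crock (tallest) to the disc next to the saucers (shortest) (((horizontal distance between crock and mark1 below 0.2 m and horizontal distance between canister_xl and mark1 below 0.015 m and horizontal distance between canister_l and mark2 below 0.015 m and horizontal distance between canister_m and mark3 below 0.015 m and horizontal distance between canister_s and mark4 below 0.015 m) or (horizontal distance between crock and mark4 below 0.2 m and horizontal distance between canister_xl and mark4 below 0.015 m and horizontal distance between canister_l and mark3 below 0.015 m and horizontal distance between canister_m and mark2 below 0.015 m and horizontal distance between canister_s and mark1 below 0.015 m)) and angle between each of canister_xl, canister_l, canister_m, canister_s's own z axis and vertical below 0.1 rad and height (world z) of canister_xl between 0.008 and 0.018 m and linear speed of each of canister_xl, canister_l, canister_m, canister_s below 0.02 m/s and height (world z) of canister_l between 0.008 and 0.018 m and height (world z) of canister_m between 0.008 and 0.018 m and height (world z) of canister_s between 0.008 and 0.018 m); the robot touches nothing.
It fails at once if the crock moved more than 20 mm from the start (distance of crock from where it was at the start of the episode above 0.02 m).
It fails at once if the saucers moved more than 20 mm from the start (distance of saucers from where it was at the start of the episode above 0.02 m).
It fails at once if a canister is knocked over (tilted more than 0.8 rad) (angle between any of canister_xl, canister_l, canister_m, canister_s's own z axis and vertical above 0.8 rad).
It also fails if it takes over 86 s, if anything falls off the work surface, if the arm or the gripper's body presses on something with over 40 N, if the wrist force passes 120 N, or if a joint passes its speed limit or range.

## Robot

A 6-joint arm with a two-finger parallel gripper is mounted at the origin on the work surface. World frame = base frame: x ahead of the robot, y to its left, z up, the work surface at z = 0. Lengths are in m, angles in rad, forces in N, time in s.
With the tool pointing down it reaches from about 0.35 to 0.85 m from the base axis. Payload 8.1 kg.
Tool frame: the origin (TCP) lies at the very end of the fingers, on their centre line; the grasp point (between the pads) lies 19 mm behind it; z points along the fingers, y is the line along which they close (so a half turn about z gives the same grasp; the last joint's range is limited). The gripper opens to 93 mm and grips with 3 to 60 N. Pads are 15 mm wide; open, the fingers measure 128 mm over their backs; the gripper's body (75 mm by 188 mm) begins 65 mm behind the grasp point.
Start: joints at [1.239, 0.13, 1.488, -0, 1.523, -0.085], TCP at [0.147, 0.582, 0.184] pointing down, gripper open.
Joint ranges: [-2.96, 2.96], [-0.89, 2.26], [0.02, 2.5], [-1.34, 4.48], [0, 2.73], [-2.66, 2.66]. Speed limits (rad/s): [2.39, 2.39, 2.79, 3.14, 3.14, 3.14].

## Interface

Orientations are given as a rotation vector (axis times angle).
In Python, from plant import monitor, eyes, ticket gives the robot as it stands.
- The arm moves only by the tool arm_command, never from a script. Its argument "deltas" is a list that holds one entry, the list of rows, each a list of 6 numbers: the shift along the world's x, y, z in cm, then the turn, a rotation vector about the world's x, y, z in degrees. In form: [[[tx, ty, tz, rx, ry, rz], ...]]. A call has 1 to 12 rows; each row shifts and turns the commanded pose from where the row before left it; what a row does not reach is not made up. A row lasts 1/12 s, in which the tool goes at most 41.7 mm and 7.16 degrees, less where a joint would pass 70% of its speed; a pose out of reach is approached as far as the arm can. A call is refused whole if a number of a shift passes 4.17 or a number of a turn 7.16, either way. A call with a gripper value outside its range is refused whole. "gripper" is the opening, from -1 (shut) to 1 (fully open), set as the call begins (left out, the last holds). The fingers move at their own pace and stop on an object; "squeeze" is the grip in N (left out, the last holds). Time passes only in rows, so rows that do not move let the fingers close. It gives the time, the measured TCP pose, the force, the opening and the grip force at its end, in the units of the state.
- monitor.read_state(): the state, without advancing time (a new reading comes with each control period).
- eyes.read_camera(name): name is "scene" or "top"; returns the picture (480x640x3 uint8, blue, green, red); there is no depth.
- eyes.camera_model(name): a dict with "fx", "fy", "cx", "cy" (pixels), "rvec" (rotation vector, rad) and "tvec" (3), from world to camera coordinates, as OpenCV has them. Camera axes: x right, y down, z forward; pixel columns grow to the right and rows downward; lengths in m; the calibration is good to about 2 mm. A picture is of the moment at which its call begins. camera_model takes no time and is no camera call.
- ticket.close_job(): hands the job in; it is judged then, once.
The state is a dict: "t": time; "q": joint angles; "dq": joint speeds; "joint_torque": joint torques, N m; "tool_pos": TCP position; "orientation": TCP orientation; "force": force on the tool from outside, world axes, zero at the start; "wrist_torque": the same for the moment, N m; "opening": finger opening in m; "gripper_force": force on a finger pad.
Only numpy, scipy, OpenCV 4.12 (cv2) and the standard library are available. Lean on these libraries where they do the work, as an engineer would, in place of code of your own. Each camera call takes 0.05 s, during which the arm holds its last target. There are 200 camera calls.

## Working session

There is one attempt and no reset: what is moved stays moved. The work goes in short steps, Python scripts to look and compute and a tool call to move; the robot and the scene stay as the last step left them, time stands still between calls to the robot, and variables do not carry over. Pictures are saved under pics/ and viewed, at most 14 in all, crops included, and the job is handed in when it is done.

Besides the shell and the picture viewer there is one more tool, called after "Call:" as name(argument=value, ...), one argument or row to a line, values as JSON. arm_command: Moves the arm, as the interface text tells. Its arguments: {"type":"object","properties":{"deltas":{"type":"array"},"gripper":{"type":"number"},"squeeze":{"type":"number"}},"required":["deltas"]}

```bash
mkdir -p pics && python3 - <<'E'
from plant import monitor, eyes
import cv2
for n in("scene","top"):
    cv2.imwrite(f"pics/{n}0.png",eyes.read_camera(n)); print(n,eyes.camera_model(n))
print(monitor.read_state())
E
```

```text
scene {'fx': 455.0694379006226, 'fy': 455.0694379006226, 'cx': 316.763115547495, 'cy': 244.06559542064036, 'rvec': array([ 2.28014686,  0.61837923, -0.23315247]), 'tvec': array([-0.4080964 , -0.1756994 ,  1.17682841])}
top {'fx': 540.0252882058395, 'fy': 540.0252882058395, 'cx': 325.3080747028087, 'cy': 242.0438054343474, 'rvec': array([ 2.16768534, -2.21481791,  0.10555482]), 'tvec': array([-0.0487511 ,  0.4848953 ,  1.35488308])}
{'t': 0.1, 'q': array([ 1.23860386e+00,  1.31083665e-01,  1.48915658e+00, -1.81931694e-06,
        1.52298251e+00, -8.53642379e-02]), 'dq': array([ 8.59807342e-04, -6.74391387e-05, -4.72138801e-03,  2.31953345e-04,
       -1.64428734e-03, -7.75012680e-04]), 'joint_torque': array([ 1.02213893e-03, -5.61333311e+01, -4.93103027e+01,  7.70474738e-02,
        2.89242889e-02, -8.75674573e-05]), 'tool_pos': array([0.14637363, 0.58129726, 0.18330114]), 'orientation': array([-3.86691772e-01, -3.11736363e+00,  2.50528198e-03]), 'force': array([-1.30340217, -0.17612853, -0.41116268]), 'wrist_torque': array([ 0.01514505, -0.01661489,  0.016725  ]), 'gripper_force': 0.0, 'opening': 0.09342994819633753}
```

View pics/scene0.png

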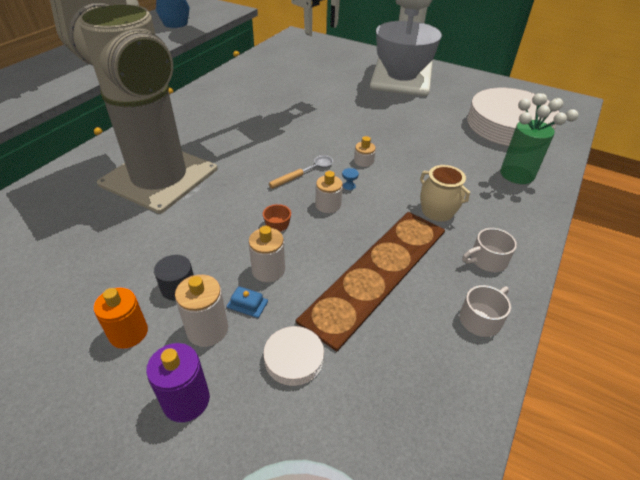

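View pics/top0.png

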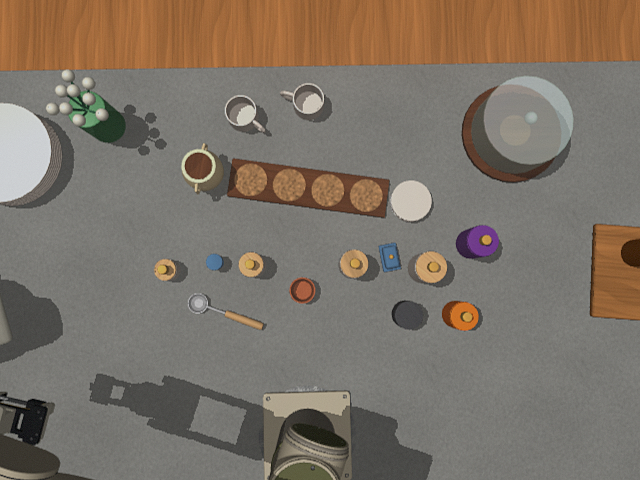

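The scene has four white canisters: top view s(165,270), m(251,265), l(354,264), xl(431,267). The matching scene pixels are (365,152), (329,192), (267,252) and (201,310). The purple (480,241) and orange (462,317) look-alikes are the wrong colour, so I leave them alone. The crock is at top (200,168), beside mark1 at the +y end, and the saucers are at (411,200). I'll confirm in an enlarged crop.

```bash
cat > h.py <<'E'
import cv2, numpy as np
from plant import eyes
def P(n):
    m=eyes.camera_model(n); K=np.array([[m['fx'],0,m['cx']],[0,m['fy'],m['cy']],[0,0,1]])
    return K@np.hstack([cv2.Rodrigues(m['rvec'])[0],m['tvec'].reshape(3,1)])
def tri(a,b):  # scene pixel, top pixel
    X=cv2.triangulatePoints(P("scene"),P("top"),np.float64(a).reshape(2,1),np.float64(b).reshape(2,1))[:,0]
    X=X[:3]/X[3]
    e=[np.linalg.norm((lambda p:p[:2]/p[2])(P(n)@np.append(X,1))-q) for n,q in(("scene",a),("top",b))]
    return X,max(e)
def atz(n,uv,z):
    M=P(n); H=np.c_[M[:,:2],M[:,2]*z+M[:,3]]; v=np.linalg.solve(H,[uv[0],uv[1],1]); return v[:2]/v[2]
def proj(n,X):
    p=P(n)@np.append(X,1); return p[:2]/p[2]
E
python3 - <<'E'
import cv2
s=cv2.imread("pics/scene0.png");t=cv2.imread("pics/top0.png")
cv2.imwrite("pics/s1.png",cv2.resize(s[130:430,150:460],None,fx=2,fy=2,interpolation=cv2.INTER_CUBIC)[:600])
cv2.imwrite("pics/t1.png",cv2.resize(t[145:295,145:455],None,fx=2.5,fy=2.5,interpolation=cv2.INTER_CUBIC))
E
```

```text
(no output)
```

View pics/s1.png

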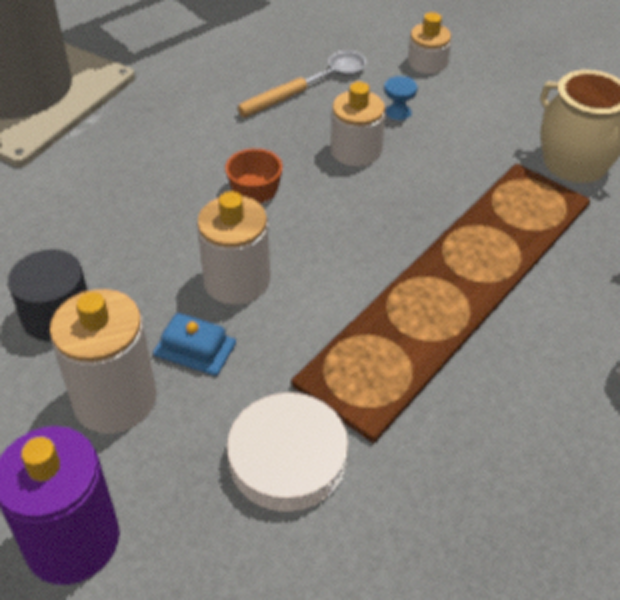

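View pics/t1.png

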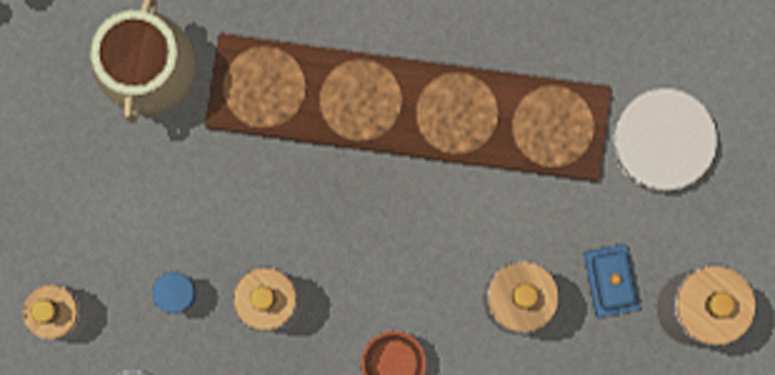

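Both crops confirm four white canisters with pale lids and brass knobs. The purple one is a different body. In the top crop the knob tops are near s(42,311), m(262,297), l(526,295) and xl(722,302). In the scene crop they are (432,18), (359,90), (231,201) and (91,301). The discs are at top crop (264,87)…(553,126) and scene crop (529,204)…(368,371).

```bash
python3 - <<'E'
from h import *
sc=lambda p:(np.array(p)+.5)/2-.5+[150,130]
tc=lambda p:(np.array(p)+.5)/2.5-.5+[145,145]
D=dict(s=((432,18),(42,311),.072),m=((359,90),(262,297),.094),l=((231,201),(526,295),.116),xl=((91,301),(722,302),.138),
 k1=((529,204),(264,87),.012),k2=((482,253),(360,100),.012),k3=((428,309),(457,113),.012),k4=((368,371),(553,126),.012))
for k,(a,b,z) in D.items():
    X,e=tri(sc(a),tc(b)); print(k,X.round(4),round(e,2),"scene@z",atz("scene",sc(a),z).round(4),"top@z",atz("top",tc(b),z).round(4),"r",np.hypot(*X[:2]).round(3))
# lid circle centers in top
for k,p,h in (("crockrim",(134,53),.105),("saucer",(666,140),.028),("blue",(174,292),.04),("butter",(612,280),.03),("bowl",(394,362),.04)):
    print(k,atz("top",tc(p),h).round(4))
E
```

```text
s [0.4221 0.3413 0.068 ] 0.12 scene@z [0.4244 0.335 ] top@z [0.4222 0.3403] r 0.543
m [0.4303 0.1252 0.0895] 0.13 scene@z [0.4329 0.1196] top@z [0.4303 0.1248] r 0.448
l [ 0.4264 -0.1263  0.1142] 0.35 scene@z [ 0.4281 -0.1274] top@z [ 0.4259 -0.1264] r 0.445
xl [ 0.4146 -0.3065  0.1406] 0.01 scene@z [ 0.4128 -0.305 ] top@z [ 0.4147 -0.307 ] r 0.516
k1 [0.6496 0.1301 0.0124] 0.06 scene@z [0.6494 0.1304] top@z [0.6497 0.1302] r 0.662
k2 [0.6343 0.0317 0.0124] 0.02 scene@z [0.6342 0.0321] top@z [0.6343 0.0317] r 0.635
k3 [ 0.6188 -0.068   0.0122] 0.1 scene@z [ 0.6185 -0.068 ] top@z [ 0.6189 -0.068 ] r 0.622
k4 [ 0.6033 -0.1666  0.0128] 0.02 scene@z [ 0.603  -0.1661] top@z [ 0.6035 -0.1667] r 0.626
crockrim [0.6668 0.2434]
saucer [ 0.5842 -0.2802]
blue [0.4393 0.2187]
butter [ 0.4424 -0.2202]
bowl [0.365  0.0011]
```

Measured heights match the text to within 5 mm (knobs 68/90/114/141 mm, board 12.4 mm). The disc spacing is about 100 mm, and every point is within reach. Plan: s→mark4, m→mark3, l→mark2, xl→mark1, shortest first, so the gripper always clears the canisters already placed.

Call:
arm_command(
  deltas=[
    [[1.5, -1.3, 0, 0, 0, 0], [3, -2.6, 0, 0, 0, 0], [3, -2.6, 0, 0, 0, 0], [3, -2.6, 0, 0, 0, 0], [3, -2.6, 0, 0, 0, 0], [3, -2.6, 0, 0, 0, 0], [3, -2.6, 0, 0, 0, 0], [3, -2.6, 0, 0, 0, 0], [2.5, -2.2, 0, 0, 0, 0], [1.5, -1.4, 0, 0, 0, 0], [1, -1, 0, 0, 0, 0], [0, 0, 0, 0, 0, 0]],
  ],
  gripper=0.1,
  squeeze=45,
)

```text
t: 1.1
tool_pos: [0.4233, 0.3384, 0.1837]
orientation: [-0.392, -3.117, 0.002]
force: [-0.2, 0.1, 0.0]
opening: 0.0511
gripper_force: 0.0
```

Call:
arm_command(
  deltas=[
    [[-0.1, 0.2, -1, 0, 0, 0], [0, 0, -2, 0, 0, 0], [0, 0, -2.5, 0, 0, 0], [0, 0, -2.5, 0, 0, 0], [0, 0, -2, 0, 0, 0], [0, 0, -1.4, 0, 0, 0], [0, 0, -1, 0, 0, 0], [0, 0, -0.6, 0, 0, 0], [0, 0, -0.3, 0, 0, 0], [0, 0, 0, 0, 0, 0]],
  ],
)

```text
t: 1.93
tool_pos: [0.4201, 0.3431, 0.0509]
orientation: [-0.386, -3.117, 0.0]
force: [0.0, -0.1, -0.4]
opening: 0.0513
gripper_force: 0.0
```

Call:
arm_command(
  deltas=[
    [[0, 0, 0, 0, 0, 0], [0, 0, 0, 0, 0, 0], [0, 0, 0, 0, 0, 0], [0, 0, 0, 0, 0, 0], [0, 0, 0, 0, 0, 0], [0, 0, 0, 0, 0, 0], [0, 0, 0, 0, 0, 0]],
  ],
  gripper=-1,
)

```text
t: 2.52
tool_pos: [0.4207, 0.3428, 0.0514]
orientation: [0.387, 3.117, 0.0]
force: [-0.6, -0.2, 0.4]
opening: 0.0092
gripper_force: 0.0
```

The fingers closed to 9 mm without touching anything, so the knob isn't between them. I'll look before doing anything else.

```bash
python3 - <<'E'
from h import *
from plant import monitor
s=eyes.read_camera("scene");t=eyes.read_camera("top")
cv2.imwrite("pics/s2f.png",s);cv2.imwrite("pics/t2f.png",t)
tp=monitor.read_state()['tool_pos']; print(tp)
for n in("scene","top"): print(n,proj(n,tp),proj(n,[.4222,.3403,.072]))
a=cv2.resize(s[80:210,300:430],None,fx=3,fy=3,interpolation=cv2.INTER_CUBIC)
b=cv2.resize(t[200:330,90:220],None,fx=3,fy=3,interpolation=cv2.INTER_CUBIC)
cv2.imwrite("pics/c2.png",np.hstack([a,b]))
E
```

```text
[0.42057642 0.34279382 0.05124837]
scene [364.99181893 143.82269213] [365.87711802 137.59145665]
top [162.86974614 270.0041392 ] [161.49584034 269.09325977]
```

View pics/c2.png

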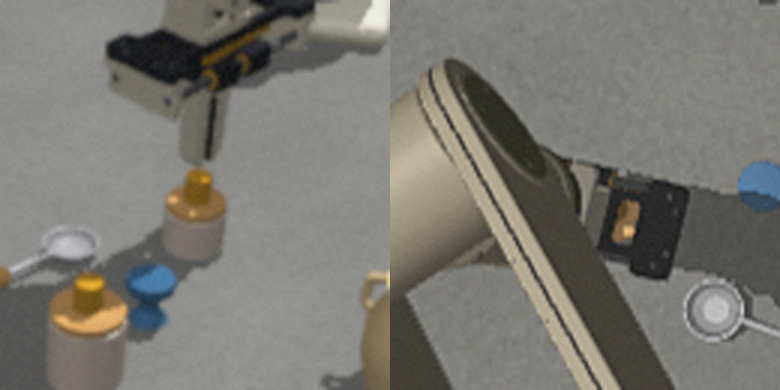

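The closed fingertips appear at scene (367,134), above the knob top at (367,138). The reported TCP projects to (365,144), so the reported pose and the true tip disagree. I'll check the start pictures too.

```bash
python3 - <<'E'
from h import *
s=cv2.imread("pics/s2f.png");t=cv2.imread("pics/t2f.png");s0=cv2.imread("pics/scene0.png");t0=cv2.imread("pics/top0.png")
for n in("scene","top"):
  print(n,"start",proj(n,[.1464,.5813,.1833]).round(1))
  for z in (.051,.135,.2): print(n,z,proj(n,[.4206,.3428,z]).round(1))
def crop(im,u,v,w,h,f):
    im=cv2.copyMakeBorder(im,50,50,50,50,cv2.BORDER_CONSTANT); return cv2.resize(im[v+50:v+50+h,u+50:u+50+w],None,fx=f,fy=f,interpolation=cv2.INTER_CUBIC)
A=crop(s,335,85,65,65,6); B=crop(t,130,240,65,65,6)
C=crop(s0,280,0,97,50,4)[:200,:390]; D=crop(t0,0,380,97,50,4)[:200,:390]
cv2.imwrite("pics/c3.png",np.vstack([np.hstack([A,B]),np.hstack([C[:, :388],D[:, :388],np.zeros((200,4,3),np.uint8)])]))
E
```

```text
scene start [320.8  42.1]
scene 0.051 [365.  143.9]
scene 0.135 [368.1 115.2]
scene 0.2 [370.7  90.8]
top start [ 35.1 397.3]
top 0.051 [162.9 270. ]
top 0.135 [152.7 269.1]
top 0.2 [143.7 268.3]
```

View pics/c3.png

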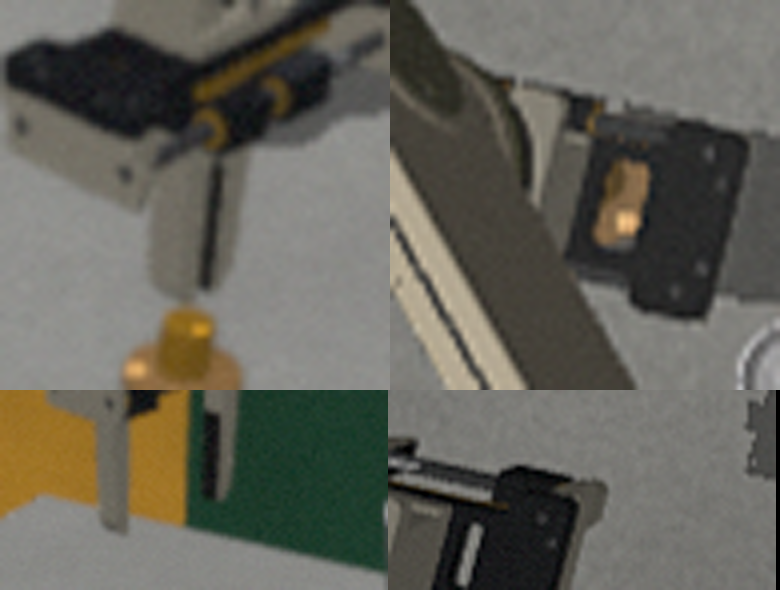

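Both the start picture and this one show the true fingertips about 3 cm above the reported TCP. I'll fit that offset.

```bash
python3 - <<'E'
from h import *
from scipy.optimize import least_squares
ob=[("scene",[.1464,.5813,.1833],(321.3,31.)),("scene",[.4206,.3428,.0513],(367,133.8)),("top",[.1334,.528,.1833],(53,406.5))]
f=lambda d:np.concatenate([proj(n,np.array(p)+d)-q for n,p,q in ob])
r=least_squares(f,[0,0,0.]);print(r.x.round(4),r.fun.round(1))
g=least_squares(lambda z:f([0,0,z[0]]),[0.]);print(g.x,g.fun.round(1))
E
```

```text
[0.0004 0.0001 0.0314] [-0.1  0.2 -0.7 -0.4 -0.2 -0.7]
[0.03128172] [-0.3  0.2 -0.9 -0.4 -0.2 -0.5]
```

Call:
arm_command(
  deltas=[
    [[0, 0, 0, 0, 0, 0], [0, 0, 0, 0, 0, 0], [0, 0, 0, 0, 0, 0], [0, 0, 0, 0, 0, 0], [0, 0, 0, 0, 0, 0]],
  ],
  gripper=0.1,
)

```text
t: 3.03
tool_pos: [0.4206, 0.3428, 0.0512]
orientation: [0.387, 3.118, 0.0]
force: [1.5, -0.4, 0.7]
opening: 0.0315
gripper_force: 0.0
```

The fit is clean: the true tip is 31 mm above the reported z and xy agrees. From here I use true z = reported + 0.031.

Call:
arm_command(
  deltas=[
    [[0.2, -0.2, -0.4, 0, 0, 0], [0, 0, -0.6, 0, 0, 0], [0, 0, -0.6, 0, 0, 0], [0, 0, -0.5, 0, 0, 0], [0, 0, -0.4, 0, 0, 0], [0, 0, -0.3, 0, 0, 0], [0, 0, -0.1, 0, 0, 0], [0, 0, 0, 0, 0, 0], [0, 0, 0, 0, 0, 0]],
  ],
)

```text
t: 3.78
tool_pos: [0.4226, 0.3409, 0.0224]
orientation: [0.387, 3.118, 0.0]
force: [-0.2, -0.4, 0.1]
opening: 0.0513
gripper_force: 0.0
```

Call:
arm_command(
  deltas=[
    [[0, 0, 0, 0, 0, 0], [0, 0, 0, 0, 0, 0], [0, 0, 0, 0, 0, 0], [0, 0, 0, 0, 0, 0], [0, 0, 0, 0, 0, 0], [0, 0, 0, 0, 0, 0]],
  ],
  gripper=-1,
)

```text
t: 4.28
tool_pos: [0.4227, 0.3411, 0.0224]
orientation: [0.387, 3.117, 0.001]
force: [-0.2, 0.1, -0.2]
opening: 0.0233
gripper_force: 45.0
```

Gripped: 23 mm opening at 45 N. Lifting, then carrying to mark4.

Call:
arm_command(
  deltas=[
    [[0, 0, 0.3, 0, 0, 0], [0, 0, 0.8, 0, 0, 0], [0, 0, 1.5, 0, 0, 0], [0, 0, 2, 0, 0, 0], [0, 0, 2, 0, 0, 0], [0, 0, 2, 0, 0, 0], [0, 0, 1.5, 0, 0, 0], [0.3, -0.8, 0.9, 0, 0, 0], [0.5, -1.4, 0, 0, 0, 0], [0.8, -2, 0, 0, 0, 0], [0.9, -2.6, 0, 0, 0, 0], [1, -2.8, 0, 0, 0, 0]],
  ],
)

```text
t: 5.28
tool_pos: [0.4572, 0.2436, 0.132]
orientation: [-0.384, -3.117, 0.001]
force: [-0.2, 0.8, -2.5]
opening: 0.0224
gripper_force: 45.0
```

Call:
arm_command(
  deltas=[
    [[1, -2.8, 0, 0, 0, 0], [1, -2.8, 0, 0, 0, 0], [1, -2.8, 0, 0, 0, 0], [1, -2.8, 0, 0, 0, 0], [1, -2.8, 0, 0, 0, 0], [1, -2.8, 0, 0, 0, 0], [1, -2.8, 0, 0, 0, 0], [1, -2.8, 0, 0, 0, 0], [1, -2.8, 0, 0, 0, 0], [1, -2.8, 0, 0, 0, 0], [1, -2.8, 0, 0, 0, 0], [1, -2.8, 0, 0, 0, 0]],
  ],
)

```text
t: 6.28
tool_pos: [0.577, -0.0932, 0.1318]
orientation: [-0.387, -3.116, 0.0]
force: [0.1, 0.2, -2.3]
opening: 0.0231
gripper_force: 44.9
```

Call:
arm_command(
  deltas=[
    [[1, -2.8, 0, 0, 0, 0], [0.8, -2.1, -0.5, 0, 0, 0], [0.5, -1.5, -1, 0, 0, 0], [0.3, -1.1, -1, 0, 0, 0], [0, 0, -1, 0, 0, 0], [0, 0, 0, 0, 0, 0], [0, 0, 0, 0, 0, 0]],
  ],
)

```text
t: 6.87
tool_pos: [0.6021, -0.1649, 0.0956]
orientation: [-0.386, -3.114, -0.002]
force: [-0.3, 0.3, -3.7]
opening: 0.0231
gripper_force: 44.9
```

Call:
arm_command(
  deltas=[
    [[0.1, -0.2, -0.8, 0, 0, 0], [0, 0, -1.3, 0, 0, 0], [0, 0, -1.3, 0, 0, 0], [0, 0, -1, 0, 0, 0], [0, 0, -0.7, 0, 0, 0], [0, 0, -0.4, 0, 0, 0], [0, 0, -0.3, 0, 0, 0], [0, 0, -0.2, 0, 0, 0], [0, 0, 0, 0, 0, 0], [0, 0, 0, 0, 0, 0]],
  ],
)

```text
t: 7.7
tool_pos: [0.6049, -0.1683, 0.0377]
orientation: [0.387, 3.117, -0.0]
force: [-0.7, -0.4, -3.5]
opening: 0.0231
gripper_force: 44.9
```

Call:
arm_command(
  deltas=[
    [[0, 0, -0.05, 0, 0, 0], [0, 0, -0.05, 0, 0, 0], [0, 0, -0.05, 0, 0, 0], [0, 0, 0, 0, 0, 0]],
  ],
)

```text
t: 8.03
tool_pos: [0.6046, -0.1682, 0.0358]
orientation: [0.387, 3.118, -0.0]
force: [-0.1, -0.9, -3.6]
opening: 0.023
gripper_force: 44.9
```

Call:
arm_command(
  deltas=[
    [[-0.1, 0.1, -0.05, 0, 0, 0], [0, 0, -0.05, 0, 0, 0], [0, 0, -0.05, 0, 0, 0], [0, 0, 0, 0, 0, 0], [0, 0, 0, 0, 0, 0]],
  ],
)

```text
t: 8.45
tool_pos: [0.6037, -0.1671, 0.0345]
orientation: [0.386, 3.117, 0.0]
force: [-0.4, 0.7, -0.4]
opening: 0.0233
gripper_force: 44.9
```

Touchdown: the force dropped to zero at the expected height. Release, rise, and move over canister m.

Call:
arm_command(
  deltas=[
    [[0, 0, 0, 0, 0, 0], [0, 0, 0, 0, 0, 0], [0, 0, 0, 0, 0, 0], [0, 0, 0, 0, 0, 0], [0, 0, 0.5, 0, 0, 0], [0, 0, 1, 0, 0, 0], [0, 0, 1.5, 0, 0, 0], [0, 0, 2, 0, 0, 0], [0, 0, 2, 0, 0, 0], [0, 0, 1.5, 0, 0, 0], [-0.7, 1.2, 0.5, 0, 0, 0], [-1.2, 2.2, 0, 0, 0, 0]],
  ],
  gripper=0.1,
)

```text
t: 9.45
tool_pos: [0.5868, -0.1353, 0.1283]
orientation: [0.389, 3.111, -0.003]
force: [0.2, 1.3, 0.6]
opening: 0.0512
gripper_force: 0.0
```

Call:
arm_command(
  deltas=[
    [[-1.6, 2.7, 0, 0, 0, 0], [-1.8, 3, 0, 0, 0, 0], [-1.8, 3, 0, 0, 0, 0], [-1.8, 3, 0, 0, 0, 0], [-1.8, 3, 0, 0, 0, 0], [-1.8, 3, 0, 0, 0, 0], [-1.8, 3, 0, 0, 0, 0], [-1.5, 2.5, 0, 0, 0, 0], [-1, 1.7, 0, 0, 0, 0], [-0.5, 0.9, 0, 0, 0, 0], [0, 0, 0, 0, 0, 0], [0, 0, 0, 0, 0, 0]],
  ],
)

```text
t: 10.45
tool_pos: [0.4312, 0.1247, 0.125]
orientation: [0.385, 3.116, -0.0]
force: [-0.6, 0.3, 0.5]
opening: 0.051
gripper_force: 0.0
```

Call:
arm_command(
  deltas=[
    [[-0.1, 0, -0.8, 0, 0, 0], [0, 0, -1.5, 0, 0, 0], [0, 0, -1.6, 0, 0, 0], [0, 0, -1.5, 0, 0, 0], [0, 0, -1.2, 0, 0, 0], [0, 0, -0.8, 0, 0, 0], [0, 0, -0.5, 0, 0, 0], [0, 0, -0.3, 0, 0, 0], [0, 0, 0, 0, 0, 0], [0, 0, 0, 0, 0, 0]],
  ],
)

```text
t: 11.28
tool_pos: [0.43, 0.1247, 0.0427]
orientation: [0.387, 3.117, 0.0]
force: [0.1, -0.0, 1.1]
opening: 0.0512
gripper_force: 0.0
```

Call:
arm_command(
  deltas=[
    [[0, 0, 0, 0, 0, 0], [0, 0, 0, 0, 0, 0], [0, 0, 0, 0, 0, 0], [0, 0, 0, 0, 0, 0], [0, 0, 0, 0, 0, 0], [0, 0, 0, 0, 0, 0]],
  ],
  gripper=-1,
)

```text
t: 11.78
tool_pos: [0.4299, 0.1251, 0.0425]
orientation: [0.386, 3.117, 0.001]
force: [0.4, 1.1, 0.9]
opening: 0.0231
gripper_force: 44.9
```

Call:
arm_command(
  deltas=[
    [[0, 0, 0.3, 0, 0, 0], [0, 0, 0.8, 0, 0, 0], [0, 0, 1.5, 0, 0, 0], [0, 0, 2, 0, 0, 0], [0, 0, 2, 0, 0, 0], [0.4, -0.4, 1.5, 0, 0, 0], [1, -1, 0.9, 0, 0, 0], [1.6, -1.6, 0, 0, 0, 0], [2, -2, 0, 0, 0, 0], [2, -2, 0, 0, 0, 0], [2, -2, 0, 0, 0, 0], [2, -2, 0, 0, 0, 0]],
  ],
)

```text
t: 12.78
tool_pos: [0.5399, 0.0137, 0.1323]
orientation: [-0.386, -3.117, 0.0]
force: [-1.0, -0.2, -3.9]
opening: 0.0229
gripper_force: 44.9
```

Call:
arm_command(
  deltas=[
    [[2, -2, 0, 0, 0, 0], [2, -2, 0, 0, 0, 0], [1.8, -1.9, 0, 0, 0, 0], [1.2, -1.4, -0.5, 0, 0, 0], [0.6, -0.7, -1, 0, 0, 0], [0.3, -0.3, -1, 0, 0, 0], [0, 0, -1, 0, 0, 0], [0, 0, -0.5, 0, 0, 0], [0, 0, 0, 0, 0, 0], [0, 0, 0, 0, 0, 0]],
  ],
)

```text
t: 13.62
tool_pos: [0.6175, -0.067, 0.0916]
orientation: [-0.385, -3.116, -0.0]
force: [1.1, -0.3, -3.6]
opening: 0.0234
gripper_force: 44.9
```

Call:
arm_command(
  deltas=[
    [[0.1, -0.1, -0.6, 0, 0, 0], [0, 0, -0.9, 0, 0, 0], [0, 0, -0.9, 0, 0, 0], [0, 0, -0.6, 0, 0, 0], [0, 0, -0.3, 0, 0, 0], [0, 0, -0.2, 0, 0, 0], [0, 0, 0, 0, 0, 0], [0, 0, 0, 0, 0, 0], [0, 0, 0, 0, 0, 0]],
  ],
)

```text
t: 14.37
tool_pos: [0.6199, -0.0693, 0.0577]
orientation: [0.387, 3.117, -0.0]
force: [-0.2, 0.1, -4.1]
opening: 0.0228
gripper_force: 44.9
```

Call:
arm_command(
  deltas=[
    [[0, 0, -0.05, 0, 0, 0], [0, 0, -0.05, 0, 0, 0], [0, 0, -0.05, 0, 0, 0], [0, 0, 0, 0, 0, 0]],
  ],
)

```text
t: 14.7
tool_pos: [0.6195, -0.0691, 0.0557]
orientation: [-0.387, -3.118, -0.0]
force: [-0.6, 0.2, -3.5]
opening: 0.023
gripper_force: 44.9
```

Call:
arm_command(
  deltas=[
    [[-0.1, 0.1, -0.05, 0, 0, 0], [0, 0, -0.05, 0, 0, 0], [0, 0, -0.05, 0, 0, 0], [0, 0, 0, 0, 0, 0], [0, 0, 0, 0, 0, 0]],
  ],
)

```text
t: 15.12
tool_pos: [0.6188, -0.0681, 0.0546]
orientation: [0.387, 3.117, 0.0]
force: [-0.5, 1.6, -1.0]
opening: 0.0232
gripper_force: 44.9
```

Call:
arm_command(
  deltas=[
    [[0, 0, -0.05, 0, 0, 0], [0, 0, 0, 0, 0, 0], [0, 0, 0, 0, 0, 0], [0, 0, 0, 0, 0, 0], [0, 0, 0, 0, 0, 0], [0, 0, 0.5, 0, 0, 0], [0, 0, 1.2, 0, 0, 0], [0, 0, 2, 0, 0, 0], [0, 0, 2, 0, 0, 0], [0, 0, 1.5, 0, 0, 0], [-0.8, -0.2, 0.8, 0, 0, 0], [-1.5, -0.5, 0, 0, 0, 0]],
  ],
  gripper=0.1,
)

```text
t: 16.12
tool_pos: [0.5983, -0.0752, 0.1384]
orientation: [0.385, 3.111, -0.0]
force: [0.6, 0.2, -0.2]
opening: 0.0512
gripper_force: 0.0
```

Call:
arm_command(
  deltas=[
    [[-2.2, -0.7, 0, 0, 0, 0], [-2.5, -0.8, 0, 0, 0, 0], [-2.7, -0.8, 0, 0, 0, 0], [-2.7, -0.8, 0, 0, 0, 0], [-2.7, -0.8, 0, 0, 0, 0], [-2, -0.6, 0, 0, 0, 0], [-1.3, -0.4, 0, 0, 0, 0], [-0.6, -0.2, 0, 0, 0, 0], [-0.3, 0, 0, 0, 0, 0], [0, 0, 0, 0, 0, 0], [0, 0, 0, 0, 0, 0]],
  ],
)

```text
t: 17.03
tool_pos: [0.4263, -0.1261, 0.1343]
orientation: [0.386, 3.117, -0.0]
force: [-0.1, 0.6, 0.1]
opening: 0.0513
gripper_force: 0.0
```

Descend 7 cm to reported z 0.064.

Call:
arm_command(
  deltas=[
    [[0, 0, -0.8, 0, 0, 0], [0, 0, -1.4, 0, 0, 0], [0, 0, -1.4, 0, 0, 0], [0, 0, -1.2, 0, 0, 0], [0, 0, -0.9, 0, 0, 0], [0, 0, -0.6, 0, 0, 0], [0, 0, -0.4, 0, 0, 0], [0, 0, -0.3, 0, 0, 0], [0, 0, 0, 0, 0, 0], [0, 0, 0, 0, 0, 0]],
  ],
)

```text
t: 17.87
tool_pos: [0.4259, -0.1263, 0.0641]
orientation: [0.387, 3.117, -0.0]
force: [0.7, -0.4, 0.8]
opening: 0.051
gripper_force: 0.0
```

Call:
arm_command(
  deltas=[
    [[0, 0, 0, 0, 0, 0], [0, 0, 0, 0, 0, 0], [0, 0, 0, 0, 0, 0], [0, 0, 0, 0, 0, 0], [0, 0, 0, 0, 0, 0], [0, 0, 0, 0, 0, 0]],
  ],
  gripper=-1,
)

```text
t: 18.37
tool_pos: [0.4257, -0.1261, 0.0639]
orientation: [0.387, 3.117, 0.0]
force: [0.5, 1.1, 1.0]
opening: 0.023
gripper_force: 44.9
```

Call:
arm_command(
  deltas=[
    [[0, 0, 0.3, 0, 0, 0], [0, 0, 0.8, 0, 0, 0], [0, 0, 1.5, 0, 0, 0], [0, 0, 2, 0, 0, 0], [0, 0, 2, 0, 0, 0], [0.1, 0.4, 1.5, 0, 0, 0], [0.3, 1, 0.9, 0, 0, 0], [0.5, 1.7, 0, 0, 0, 0], [0.8, 2.1, 0, 0, 0, 0], [1, 2.1, 0, 0, 0, 0], [1.2, 2.1, 0, 0, 0, 0], [1.5, 1.9, 0, 0, 0, 0]],
  ],
)

```text
t: 19.37
tool_pos: [0.4792, -0.0112, 0.1534]
orientation: [-0.386, -3.117, -0.0]
force: [0.1, 0.1, -4.0]
opening: 0.0228
gripper_force: 44.9
```

Call:
arm_command(
  deltas=[
    [[1.9, 1.7, 0, 0, 0, 0], [2.3, 1.3, 0, 0, 0, 0], [2.5, 0.9, 0, 0, 0, 0], [2.5, 0.4, 0, 0, 0, 0], [2.4, 0.2, 0, 0, 0, 0], [1.8, 0, 0, 0, 0, 0], [1.2, 0, -0.5, 0, 0, 0], [0.6, 0, -1, 0, 0, 0], [0.2, 0, -1, 0, 0, 0], [0, 0, -1, 0, 0, 0], [0, 0, 0, 0, 0, 0], [0, 0, 0, 0, 0, 0]],
  ],
)

```text
t: 20.37
tool_pos: [0.6316, 0.032, 0.117]
orientation: [-0.386, -3.114, 0.001]
force: [-0.2, 0.4, -3.9]
opening: 0.023
gripper_force: 44.9
```

Call:
arm_command(
  deltas=[
    [[0.1, 0, -0.6, 0, 0, 0], [0, 0, -1, 0, 0, 0], [0, 0, -1, 0, 0, 0], [0, 0, -0.7, 0, 0, 0], [0, 0, -0.4, 0, 0, 0], [0, 0, -0.3, 0, 0, 0], [0, 0, -0.15, 0, 0, 0], [0, 0, 0, 0, 0, 0], [0, 0, 0, 0, 0, 0], [0, 0, 0, 0, 0, 0]],
  ],
)

```text
t: 21.2
tool_pos: [0.635, 0.0318, 0.0778]
orientation: [0.387, 3.117, 0.0]
force: [-0.1, 0.2, -4.5]
opening: 0.023
gripper_force: 44.9
```

Call:
arm_command(
  deltas=[
    [[0, 0, -0.05, 0, 0, 0], [0, 0, -0.05, 0, 0, 0], [0, 0, 0, 0, 0, 0], [0, 0, 0, 0, 0, 0]],
  ],
)

```text
t: 21.53
tool_pos: [0.6346, 0.0318, 0.0763]
orientation: [0.387, 3.118, 0.0]
force: [0.8, 0.3, -4.1]
opening: 0.023
gripper_force: 44.9
```

Call:
arm_command(
  deltas=[
    [[0, 0, -0.05, 0, 0, 0], [0, 0, -0.05, 0, 0, 0], [0, 0, 0, 0, 0, 0], [0, 0, 0, 0, 0, 0]],
  ],
)

```text
t: 21.87
tool_pos: [0.6351, 0.0319, 0.0759]
orientation: [0.387, 3.117, 0.0]
force: [-1.0, 1.5, 1.0]
opening: 0.0232
gripper_force: 44.9
```

Call:
arm_command(
  deltas=[
    [[0, 0, 0, 0, 0, 0], [0, 0, 0, 0, 0, 0], [0, 0, 0, 0, 0, 0], [0, 0, 0, 0, 0, 0], [0, 0, 0.5, 0, 0, 0], [0, 0, 1.2, 0, 0, 0], [0, 0, 2, 0, 0, 0], [0, 0, 2, 0, 0, 0], [0, 0, 1.5, 0, 0, 0], [-0.7, -1, 0.8, 0, 0, 0], [-1.2, -1.9, 0, 0, 0, 0], [-1.8, -2.8, 0, 0, 0, 0]],
  ],
  gripper=0.1,
)

```text
t: 22.87
tool_pos: [0.5981, -0.0248, 0.1568]
orientation: [0.383, 3.116, 0.001]
force: [0.7, -1.5, -0.1]
opening: 0.0511
gripper_force: 0.0
```

Call:
arm_command(
  deltas=[
    [[-2, -3.1, 0, 0, 0, 0], [-2, -3.1, 0, 0, 0, 0], [-2, -3.1, 0, 0, 0, 0], [-2, -3.1, 0, 0, 0, 0], [-2, -3.1, 0, 0, 0, 0], [-2, -3.1, 0, 0, 0, 0], [-2, -3.1, 0, 0, 0, 0], [-1.8, -2.7, 0, 0, 0, 0], [-1.4, -2, 0, 0, 0, 0], [-0.7, -1.2, 0, 0, 0, 0], [-0.4, -0.6, 0, 0, 0, 0], [0, 0, 0, 0, 0, 0]],
  ],
)

```text
t: 23.87
tool_pos: [0.4133, -0.3084, 0.1555]
orientation: [0.39, 3.117, -0.001]
force: [0.8, 0.7, 0.1]
opening: 0.0513
gripper_force: 0.0
```

Call:
arm_command(
  deltas=[
    [[0, 0, -0.8, 0, 0, 0], [0, 0, -1.4, 0, 0, 0], [0, 0, -1.4, 0, 0, 0], [0, 0, -1.2, 0, 0, 0], [0, 0, -0.9, 0, 0, 0], [0, 0, -0.6, 0, 0, 0], [0, 0, -0.4, 0, 0, 0], [0, 0, -0.2, 0, 0, 0], [0, 0, 0, 0, 0, 0], [0, 0, 0, 0, 0, 0]],
  ],
)

```text
t: 24.7
tool_pos: [0.4149, -0.3074, 0.0868]
orientation: [0.387, 3.117, -0.001]
force: [0.7, 0.7, 0.2]
opening: 0.0512
gripper_force: 0.0
```

Call:
arm_command(
  deltas=[
    [[0, 0, 0, 0, 0, 0], [0, 0, 0, 0, 0, 0], [0, 0, 0, 0, 0, 0], [0, 0, 0, 0, 0, 0], [0, 0, 0, 0, 0, 0], [0, 0, 0, 0, 0, 0]],
  ],
  gripper=-1,
)

```text
t: 25.2
tool_pos: [0.4147, -0.307, 0.0864]
orientation: [0.387, 3.117, 0.0]
force: [0.3, 1.5, 1.5]
opening: 0.023
gripper_force: 45.0
```

Call:
arm_command(
  deltas=[
    [[0, 0, 0.3, 0, 0, 0], [0, 0, 0.8, 0, 0, 0], [0, 0, 1.5, 0, 0, 0], [0, 0, 2, 0, 0, 0], [0, 0, 2, 0, 0, 0], [0, 0.5, 1.5, 0, 0, 0], [0, 1.2, 0.9, 0, 0, 0], [0, 2, 0, 0, 0, 0], [0, 2.7, 0, 0, 0, 0], [0, 2.8, 0, 0, 0, 0], [0, 2.8, 0, 0, 0, 0], [0, 2.8, 0, 0, 0, 0]],
  ],
)

```text
t: 26.2
tool_pos: [0.4137, -0.1572, 0.1757]
orientation: [-0.387, -3.117, -0.001]
force: [0.2, 1.1, -4.0]
opening: 0.0232
gripper_force: 45.0
```

Call:
arm_command(
  deltas=[
    [[0, 2.8, 0, 0, 0, 0], [0, 2.8, 0, 0, 0, 0], [0, 2.8, 0, 0, 0, 0], [0, 2.8, 0, 0, 0, 0], [0, 2.8, 0, 0, 0, 0], [0, 2.8, 0, 0, 0, 0], [0.2, 2.8, 0, 0, 0, 0], [0.5, 2.6, 0, 0, 0, 0], [1, 2.2, 0, 0, 0, 0], [1.6, 1.8, 0, 0, 0, 0], [2.2, 1.3, 0, 0, 0, 0], [2.5, 0.8, 0, 0, 0, 0]],
  ],
)

```text
t: 27.2
tool_pos: [0.4939, 0.1262, 0.1758]
orientation: [-0.383, -3.117, -0.0]
force: [0.5, -0.7, -3.9]
opening: 0.0232
gripper_force: 45.0
```

Call:
arm_command(
  deltas=[
    [[2.6, 0.4, 0, 0, 0, 0], [2.6, 0.2, 0, 0, 0, 0], [2.6, 0, 0, 0, 0, 0], [2.6, 0, 0, 0, 0, 0], [2.2, 0, 0, 0, 0, 0], [1.6, 0, 0, 0, 0, 0], [0.9, 0, 0, 0, 0, 0], [0.4, 0, -0.6, 0, 0, 0], [0, 0, -1, 0, 0, 0], [0, 0, -1, 0, 0, 0], [0, 0, -0.6, 0, 0, 0], [0, 0, 0, 0, 0, 0]],
  ],
)

```text
t: 28.2
tool_pos: [0.647, 0.1298, 0.1409]
orientation: [-0.386, -3.113, 0.002]
force: [-0.9, 0.0, -5.5]
opening: 0.0231
gripper_force: 45.0
```

Call:
arm_command(
  deltas=[
    [[0, 0, -0.6, 0, 0, 0], [0, 0, -1, 0, 0, 0], [0, 0, -1, 0, 0, 0], [0, 0, -0.8, 0, 0, 0], [0, 0, -0.5, 0, 0, 0], [0, 0, -0.3, 0, 0, 0], [0, 0, -0.2, 0, 0, 0], [0, 0, 0, 0, 0, 0], [0, 0, 0, 0, 0, 0], [0, 0, 0, 0, 0, 0]],
  ],
)

```text
t: 29.03
tool_pos: [0.65, 0.1299, 0.1009]
orientation: [0.387, 3.117, 0.0]
force: [-0.6, -1.0, -3.4]
opening: 0.0228
gripper_force: 45.0
```

Call:
arm_command(
  deltas=[
    [[0, 0, -0.05, 0, 0, 0], [0, 0, -0.05, 0, 0, 0], [0, 0, 0, 0, 0, 0], [0, 0, 0, 0, 0, 0]],
  ],
)

```text
t: 29.37
tool_pos: [0.6496, 0.1299, 0.0993]
orientation: [0.387, 3.118, 0.0]
force: [-1.3, -0.4, -4.6]
opening: 0.023
gripper_force: 45.0
```

Call:
arm_command(
  deltas=[
    [[0, 0, -0.05, 0, 0, 0], [0, 0, -0.05, 0, 0, 0], [0, 0, -0.03, 0, 0, 0], [0, 0, 0, 0, 0, 0], [0, 0, 0, 0, 0, 0]],
  ],
)

```text
t: 29.78
tool_pos: [0.6499, 0.13, 0.0984]
orientation: [0.386, 3.117, 0.0]
force: [-0.6, 0.7, -1.7]
opening: 0.0233
gripper_force: 45.0
```

Touching down. Release, rise 9 cm, and back off to −x so the cameras can see.

Call:
arm_command(
  deltas=[
    [[0, 0, -0.05, 0, 0, 0], [0, 0, 0, 0, 0, 0], [0, 0, 0, 0, 0, 0], [0, 0, 0, 0, 0, 0], [0, 0, 0, 0, 0, 0], [0, 0, 0.5, 0, 0, 0], [0, 0, 1.2, 0, 0, 0], [0, 0, 2, 0, 0, 0], [0, 0, 2.5, 0, 0, 0], [0, 0, 2, 0, 0, 0], [-1, 0.5, 0.8, 0, 0, 0], [-2, 1, 0, 0, 0, 0]],
  ],
  gripper=0.1,
)

```text
t: 30.78
tool_pos: [0.6226, 0.1441, 0.1925]
orientation: [0.389, 3.11, 0.002]
force: [0.3, 0.1, 0.5]
opening: 0.0512
gripper_force: 0.0
```

Call:
arm_command(
  deltas=[
    [[-2.5, 2.5, 0, 0, 0, 0], [-2.5, 3, 0, 0, 0, 0], [-2.5, 3, 0, 0, 0, 0], [-2.5, 3, 0, 0, 0, 0], [-2.5, 3, 0, 0, 0, 0], [-2.5, 3, 0, 0, 0, 0], [-2.5, 3, 0, 0, 0, 0], [-2.5, 3, 0, 0, 0, 0], [-2, 2, 0, 0, 0, 0], [-1, 1, 0, 0, 0, 0], [0, 0, 0, 0, 0, 0], [0, 0, 0, 0, 0, 0]],
  ],
)

```text
t: 31.78
tool_pos: [0.3895, 0.4105, 0.1887]
orientation: [0.383, 3.117, 0.001]
force: [0.1, -0.2, -1.1]
opening: 0.0509
gripper_force: 0.0
```

```bash
python3 - <<'E'
from h import *
s=eyes.read_camera("scene");t=eyes.read_camera("top")
K={"s":(.6034,-.1666,.084),"m":(.6188,-.068,.106),"l":(.6343,.0317,.128),"xl":(.6497,.1301,.150)}
for k,X in K.items(): print(k,"expected crop px: scene",((proj("scene",X)-[270,130])*2.5).round(),"top",((proj("top",X)-[160,130])*2.6).round())
a=cv2.resize(s[130:370,270:470],None,fx=2,fy=2,interpolation=cv2.INTER_CUBIC)
cv2.imwrite("pics/s4.png",cv2.resize(s[130:370,270:470],None,fx=2.5,fy=2.5,interpolation=cv2.INTER_CUBIC))
cv2.imwrite("pics/t4.png",cv2.resize(t[130:250,160:460],None,fx=2.6,fy=2.6,interpolation=cv2.INTER_CUBIC))
E
```

```text
s expected crop px: scene [164. 403.] top [542. 157.]
m expected crop px: scene [246. 304.] top [438. 138.]
l expected crop px: scene [321. 213.] top [328. 119.]
xl expected crop px: scene [389. 131.] top [216.  99.]
```

View pics/s4.png

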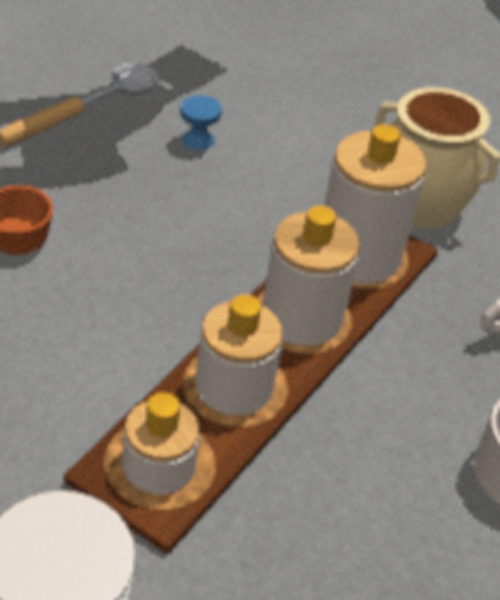

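View pics/t4.png

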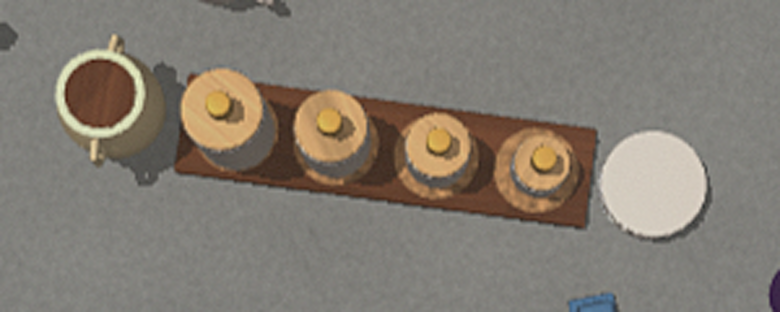

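The pictures show the four canisters upright on their discs, tallest by the crock. The knobs are at scene crop (164,398), (245,300), (320,212), (385,130) and top crop (545,155), (439,138), (329,119), (218,101). Each is within about 2 px (3 mm) of its expected place, 5 px at most in the scene crop, and the crock and saucers haven't moved. The arm is clear, so I'm handing in.

```bash
python3 -c "
from plant import ticket; print(ticket.close_job())"
```

```text
the job is handed in; nothing more can be done
None
```

All four white canisters stand upright and centred on the cork discs, tallest next to the crock down to shortest next to the saucers, and the job was handed in at about 32 s; no verdict came back, but the final pictures show each within about 5 mm of its disc centre.

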